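# Sweep the loose wheel parts into the catch tray

### The arm

A 6-joint arm with a two-finger parallel gripper is mounted at the origin on the work surface; the furniture and walls round the work are solid. World frame = base frame: x ahead of the robot, y to its left, z up, the work surface at z = 0. Lengths are in m, angles in rad, forces in N, time in s.
With the tool pointing down it reaches from about 0.325 to 0.85 m from the base axis. Payload 4.4 kg.
Tool frame: the origin (TCP) lies on the centre line of the jaws, within the pads' length; the fingertips stand 19 mm ahead of it and the grasp point (between the pads) is the TCP; z points along the fingers, y is the direction in which the jaws open and shut (so a half turn about z gives the same grasp; the last joint's range is limited). The gripper opens to 94 mm and grips with 3 to 60 N. Pads are 16 mm wide; open, the fingers measure 119 mm over their backs; the gripper's body (75 mm by 177 mm) begins 78 mm behind the grasp point.
Start: joints at [1.044, 0.207, 1.542, -0, 1.393, -0.15], TCP at [0.211, 0.535, 0.224] pointing down, gripper open.
Joint ranges: [-2.73, 2.73], [-0.86, 2.22], [0.23, 2.46], [-1.11, 4.25], [0.08, 2.63], [-2.82, 2.82]. Speed limits (rad/s): [2.79, 2.79, 3.14, 3.14, 3.14, 3.14].

### API

Orientations are given as a rotation vector (axis times angle).
In Python, from rig import readout, viewer, order, nets gives the robot as it stands.
- The arm moves only by the tool send_rows, never from a script. Its argument "moves" is a list of rows, each an object of numbers: "ax", "ay", "az": the turn, a rotation vector about the tool's x, y, z in degrees; "tx", "ty", "tz": the shift along the tool's x, y, z in cm; "hand": the opening, from 0 (shut) to 1 (fully open). In form: [{"ax": .., "ay": .., "az": .., "tx": .., "ty": .., "tz": .., "hand": ..}, ...]. A call has 1 to 20 rows; each row is the pose to reach, as a shift and turn from the pose measured when the call began, along the tool's axes at that moment; what a row does not reach only later rows make up. A row lasts 1/8 s, in which the tool goes at most 62.5 mm and 10.7 degrees, less where a joint would pass 70% of its speed; a pose out of reach is approached as far as the arm can. A call with a gripper value outside its range is refused whole. The fingers move at their own pace and stop on an object; "grip_force" is the grip in N (left out, the last holds). Time passes only in rows, so rows that repeat a pose let the fingers close. It gives the time, the measured TCP pose, the force and the opening at its end, in the units of the state.
- readout.read_state(): the state, without advancing time (a new reading comes with each control period).
- viewer.snapshot(name): name is "side" or "top" or "wrist"; returns (picture, depth): 384x512x3 uint8, red, green, blue; 384x512 float32, m along the optical axis (not along the pixel's ray), 0 where there is no reading.
- viewer.get_calibration(name): a dict with "fx", "fy", "cx", "cy" (pixels), "rvec" (rotation vector, rad) and "tvec" (3), from world to camera coordinates, as OpenCV has them. Camera axes: x right, y down, z forward; pixel columns grow to the right and rows downward; lengths in m; the calibration is good to about 2 mm. A picture is of the moment at which its call begins: read the wrist's pose just before it. get_calibration takes no time and is no camera call; for the wrist camera it gives the pose at the moment of the call.
- order.sign_off(): hands the job in, once; it reports no verdict.
Trained networks look in the newest picture that a camera, given by its name, has taken for a name from the list of things; names that differ only in an ending like _2 or _b are one class to them, and where a whole thing is asked for, a point or a joint stands for the part that bears it (a point fixed in the world has none). Each returns a list of dicts, best first, with "score" (0 to 1); they miss things now and then, are a little off and sometimes report something else, mostly with a low value. They report only what shows in the picture. A call takes as long as a camera call.
- nets.recognise(camera, target): "point" ([x, y, z] in m, in world coordinates, good to about 4 mm: the middle of the surface that is visible of it).
The state is a dict: "clock": time; "qpos": joint angles; "qd": joint speeds; "joint_efforts": joint torques, N m; "ee_pos": TCP position; "eef_rot": TCP orientation; "contact_force": force on the tool from outside, world axes, zero at the start; "moment": the same for the moment, N m; "grip_width": finger opening in m.
Only numpy, scipy, OpenCV 4.12 (cv2) and the standard library are available. Lean on these libraries where they do the work, as an engineer would, in place of code of your own. Each camera call takes 0.05 s, during which the arm holds its last target.

### The job

Clear the small parts off the bench: with the closed fingers, sweep the thin black spacer ring and the two flanged track nuts along the table top, through the open front of the metal catch tray, until each lies wholly inside it. Push them only; do not lift any of them off the table. Leave the black valve adaptor that lies among them and the hex key beside them where they are.

Things in the scene. Friction and masses are not known exactly. Their poses are not given: they have to be found in the camera images.
- catch_tray: Low tray of bare sheet metal, fixed to the table left of the wheel. Three walls 3 mm thick, 25 mm high with their top bead; inside 100 mm wide, 100 mm deep. The front is open, without sill (floor sheet 0.6 mm). Two 25 mm wings flare out 30 degrees at the mouth like a funnel, reaching 21 mm in front of it. Origin: on the table, middle of the mouth line. x points in to the back wall, y to the left wall.
- tray_mouth (a point): The tray's origin and axes again: middle of the mouth line (between the front ends of the two parallel side walls), on the table. The inside reaches from x = 0 to 100 mm and y = -50 to +50 mm. Turned -0.25 to 0 rad from the world's x axis (minus: clockwise from above). To its right the big wheel's tyre stands about 100 to 160 mm above the table, its left edge near y = 0.15 m: turn the gripper's narrow side to it.
- spacer_ring: Spacer ring: thin-walled black ring lying flat, 37 mm outside, 30 mm inside, 8 mm high, 28 g. Origin: centre of its underside, on the table. z up.
- track_nut_a: One of two equal flanged track nuts: small grey steel hexagon nut on a round flange, lying flat, 21 mm across the flange, 7 mm high, 20 g; it pushes like a disc 17 mm across. Origin: centre of its underside, on the table. z up.
- track_nut_b: The other flanged track nut, the same in every respect as track_nut_a. Origin: centre of its underside.
- valve_adaptor_loose: Bystander among the parts: black cylindrical valve adaptor lying on its side, 14 x 34 x 14 mm, long along its own y, which points roughly along the world's x. Origin: centre of its underside. Not to be moved.
- hex_key: Bystander: black L-shaped hex key lying flat on the wheel's side of the parts, 29 x 103 x 6 mm, long along its own y. Origin: middle of its extents, underside. Not to be moved.

How it is judged:
At the end, for the whole second after the job is handed in: The spacer ring and both track nuts lie flat on the tray floor at rest, between the side walls and in front of the back wall, the ring with its centre at least 15 mm and each nut at least 7 mm behind the mouth line (the whole outline inside, with about 4 mm tolerance) (x of spacer_ring in the frame of tray_mouth between 0.015 and 0.1 m and y of spacer_ring in the frame of tray_mouth between -0.05 and 0.05 m and height (world z) of each of spacer_ring, track_nut_a, track_nut_b below 0.006 m and linear speed of each of spacer_ring, track_nut_a, track_nut_b below 0.02 m/s and x of track_nut_a in the frame of tray_mouth between 0.007 and 0.1 m and y of track_nut_a in the frame of tray_mouth between -0.05 and 0.05 m and x of track_nut_b in the frame of tray_mouth between 0.007 and 0.1 m and y of track_nut_b in the frame of tray_mouth between -0.05 and 0.05 m); the robot touches nothing.
It fails at once if a small part is lifted off the table (height (world z) of any of spacer_ring, track_nut_a, track_nut_b above 0.02 m).
It fails at once if a small part falls off the table (height (world z) of any of spacer_ring, track_nut_a, track_nut_b below -0.02 m).
It fails at once if a bystander (valve adaptor or hex key) is moved more than 12 mm (distance of any of valve_adaptor_loose, hex_key from where it was at the start of the episode above 0.012 m).
It also fails if it takes over 64 s, if anything falls off the work surface, if the arm or the gripper's body presses on something with over 40 N, if the wrist force passes 120 N, or if a joint passes its speed limit or range.

## Working session

There is one attempt and no reset: what is moved stays moved. The work goes in short steps, Python scripts to look and compute and a tool call to move; the robot and the scene stay as the last step left them, time stands still between calls to the robot, and variables do not carry over. Pictures are saved under pics/ and viewed, and the job is handed in when it is done.

Besides the shell and the picture viewer there is one more tool, called after ">>>" as name(argument=value, ...) on one line, values as JSON. send_rows: Moves the arm, as the interface text tells. Its arguments: {"type":"object","properties":{"moves":{"type":"array"},"grip_force":{"type":"number"}},"required":["moves"]}

```bash
mkdir -p pics; ls
cat > h.py <<'E'
import numpy as np, cv2
from rig import readout, viewer, order, nets
def cal(n):
    c=viewer.get_calibration(n); K=np.array([[c['fx'],0,c['cx']],[0,c['fy'],c['cy']],[0,0,1]],float)
    R=cv2.Rodrigues(np.array(c['rvec'],float))[0]; return K,R,np.array(c['tvec'],float)
def onplane(n,uv,z=0.,C=None):
    K,R,t=C or cal(n); o=-R.T@t; out=[]
    for u,v in uv:
        d=R.T@np.linalg.inv(K)@np.array([u,v,1.]); out.append(o+d*(z-o[2])/d[2])
    return np.array(out)
def proj(n,P,C=None):
    K,R,t=C or cal(n); p=(K@(R@np.atleast_2d(P).T+t[:,None])).T; return p[:,:2]/p[:,2:]
def shot(n,f):
    im,d=viewer.snapshot(n); cv2.imwrite('pics/'+f,im[:,:,::-1]); np.save('pics/'+f+'.npy',d); return im,d
E
python3 - <<'E'
from h import *
np.set_printoptions(precision=4,suppress=True)
s=readout.read_state(); print(s['clock'],s['ee_pos'],s['eef_rot'],s['grip_width'],s['contact_force'])
for n in ['top','wrist','side']:
    im,d=shot(n,n+'0.png')
    K,R,t=cal(n); print(n,-R.T@t, K[0,0])
    for g in ['spacer_ring','track_nut_a','valve_adaptor_loose','hex_key','catch_tray']:
        print(g,[(np.round(r['point'],4).tolist(),round(r['score'],2)) for r in nets.recognise(n,g)][:4])
print(readout.read_state()['clock'])
E
```

```text
pics
0.0 [0.2107 0.5342 0.2233] [-0.5867 -3.0856  0.0034] 0.09346982999318403 [-0.5431  0.1799  0.3118]
top [0.3202 0.2096 0.8817] 350.780841012119
spacer_ring []
track_nut_a [([0.3931, 0.2911, 0.0069], 0.5), ([0.4892, 0.2541, 0.0038], 0.42)]
valve_adaptor_loose [([0.397, 0.1791, 0.0102], 0.53)]
hex_key [([0.3738, 0.1307, 0.004], 0.4)]
catch_tray [([0.5951, 0.2091, -0.0022], 0.57)]
wrist [0.1436 0.5612 0.3845] 271.3915671981435
spacer_ring []
track_nut_a []
valve_adaptor_loose []
hex_key []
catch_tray []
side [0.0522 0.8255 0.4079] 453.238807089041
spacer_ring [([0.3743, 0.251, 0.0029], 0.61)]
track_nut_a []
valve_adaptor_loose []
hex_key []
catch_tray [([0.6095, 0.2066, 0.0076], 0.89)]
0.9
```

View pics/top0.png

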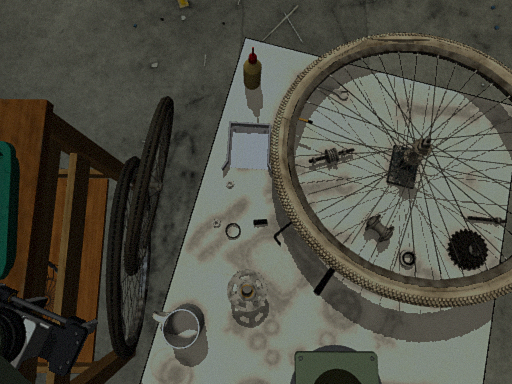

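View pics/side0.png

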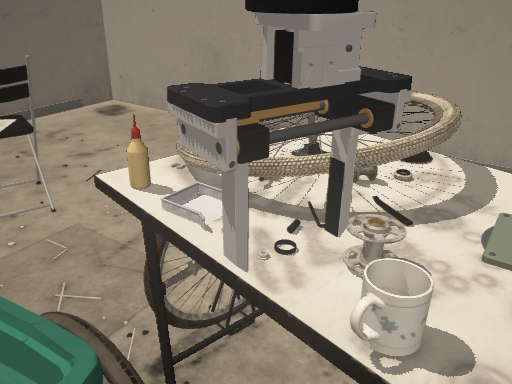

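Run:
```python
import cv2
im=cv2.imread('pics/top0.png')[40:270,170:370]
cv2.imwrite('pics/top0z.png',cv2.resize(im,None,fx=2.6,fy=2.6,interpolation=cv2.INTER_CUBIC))
im=cv2.imread('pics/side0.png')
```

```text
(no output)
```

View pics/top0z.png

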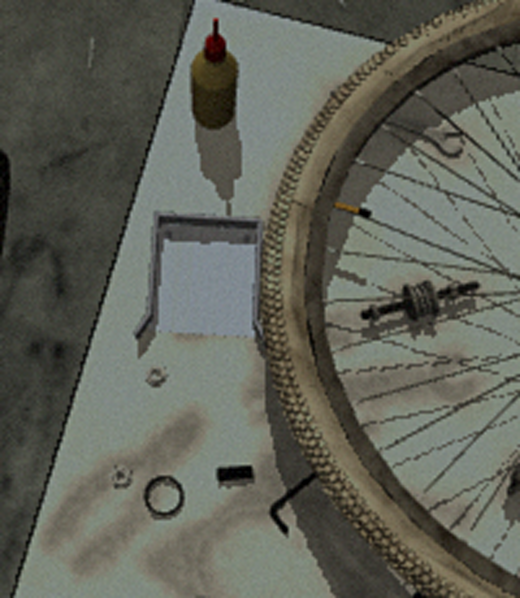

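Run:
```python
from h import *
np.set_printoptions(precision=4,suppress=True)
z=lambda L:[(170+(x+.5)/2.6-.5,40+(y+.5)/2.6-.5) for x,y in L]
C=cal('top')
names=['ring','nutA','nutB','adap L','adap R','hex1','hexcorner','hex3']
for n,p in zip(names,onplane('top',z([(164,497),(155,377),(121,476),(218,475),(252,473),(284,531),(272,512),(314,477)]),0.004,C)): print(n,p)
print('tops',onplane('top',z([(157,215),(260,220),(152,318),(138,337),(259,322)]),0.025,C))
print('floor',onplane('top',z([(160,240),(256,242),(156,330),(254,335)]),0.0,C))
print('tyre left edge approx z=.13',onplane('top',z([(265,300),(268,380),(285,440),(318,490)]),0.13,C))
print('table edge',onplane('top',z([(15,590),(190,5)]),0.0,C))
c=viewer.get_calibration('top');
# depth height map
d=np.load('pics/top0.png.npy');K,R,t=C
v,u=np.mgrid[:384,:512]
P=np.stack([(u-K[0,2])/K[0,0]*d,(v-K[1,2])/K[1,1]*d,d],-1)
W=(P-t)@R
np.save('pics/W.npy',W)
m=(W[...,2]>.012)&(W[...,2]<.035)&(W[...,0]>.48)&(W[...,0]<.72)&(W[...,1]>.12)&(W[...,1]<.3)
Q=W[m]; 
print(len(Q))
img=np.full((260,220),255,np.uint8)
for a in Q: img[int((.73-a[0])*1000),int((.31-a[1])*1000)]=0
cv2.imwrite('pics/tray.png',cv2.resize(img,None,fx=2.3,fy=2.3,interpolation=0))
```

```text
ring [0.3743 0.245  0.004 ]
nutA [0.4911 0.2559 0.004 ]
nutB [0.3939 0.2866 0.004 ]
adap L [0.3958 0.1935 0.004 ]
adap R [0.398  0.1608 0.004 ]
hex1 [0.3431 0.1302 0.004 ]
hexcorner [0.361  0.1416 0.004 ]
hex3 [0.3948 0.101  0.004 ]
tops [[0.6502 0.2561 0.025 ]
 [0.6464 0.1542 0.025 ]
 [0.5451 0.2589 0.025 ]
 [0.5261 0.272  0.025 ]
 [0.5424 0.1553 0.025 ]]
floor [[0.6332 0.2539 0.    ]
 [0.6324 0.1567 0.    ]
 [0.5395 0.2561 0.    ]
 [0.5355 0.1587 0.    ]]
tyre left edge approx z=.13 [[0.5346 0.1568 0.13  ]
 [0.4651 0.1544 0.13  ]
 [0.4145 0.1404 0.13  ]
 [0.3734 0.1135 0.13  ]]
table edge [[0.2861 0.3838 0.    ]
 [0.8958 0.227  0.    ]]
336
```

View pics/tray.png

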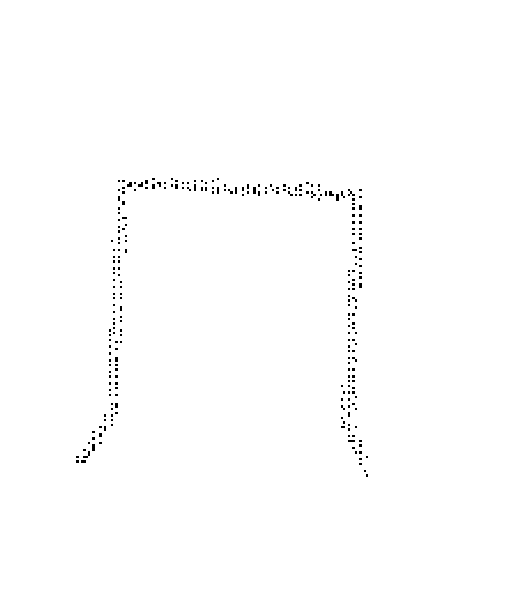

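```bash
cat >> h.py <<'E'
from scipy.spatial.transform import Rotation as Ro
def rel(target,yawdeg):
    """tool y heading yawdeg in world (0=+x), tool z down"""
    s=readout.read_state(); R0=Ro.from_rotvec(s['eef_rot']); p=np.array(s['ee_pos'])
    a=np.radians(yawdeg); y=np.array([np.cos(a),np.sin(a),0]); z=np.array([0,0,-1.]); x=np.cross(y,z)
    R1=Ro.from_matrix(np.stack([x,y,z],1))
    t=R0.inv().apply(np.array(target)-p)*100; r=(R0.inv()*R1).as_rotvec()*180/np.pi
    print('t',np.round(t,2),'a',np.round(r,1))
def st():
    s=readout.read_state(); m=Ro.from_rotvec(s['eef_rot']).as_matrix()
    print(round(s['clock'],2),'p',np.round(s['ee_pos'],4),'yaw',np.round(np.degrees(np.arctan2(m[1,1],m[0,1])),1),'zax',np.round(m[:,2],3),'F',np.round(s['contact_force'],1),'w',round(s['grip_width'],4))
E
python3 - <<'E'
from h import *
np.set_printoptions(precision=3,suppress=True)
st(); rel([.42,.25,.22],0)
W=np.load('pics/W.npy')
for (a,b,c,e) in [(220,275,265,330),(150,205,300,350),(240,265,45,95),(268,300,100,230)]:
    Q=W[c:e,a:b].reshape(-1,3); Q=Q[(Q[:,2]>.02)&(Q[:,2]<.3)]
    print(Q.min(0),Q.max(0))
Q=W.reshape(-1,3);Q=Q[(Q[:,2]>.09)&(Q[:,2]<.18)]
for x in np.arange(.3,.7,.04):
    q=Q[abs(Q[:,0]-x)<.02]; q=q[q[:,1]<.2]; print(round(x,2), np.sort(q[:,1])[-3:] if len(q) else None)
E
```

```text
0.9 p [0.211 0.535 0.225] yaw 68.5 zax [ 0.  0. -1.] F [-0.5  0.6  0.4] w 0.0941
t [-29.89 -18.83   0.45] a [ 0.  -0.  68.5]
[0.194 0.166 0.021] [0.283 0.253 0.083]
[0.122 0.309 0.02 ] [0.202 0.418 0.094]
[0.75  0.179 0.021] [0.791 0.224 0.167]
[0.373 0.085 0.021] [0.695 0.159 0.127]
0.3 [0.059 0.06  0.061]
0.34 [0.092 0.092 0.094]
0.38 [0.117 0.117 0.119]
0.42 [0.134 0.134 0.136]
0.46 [0.147 0.147 0.149]
0.5 [0.153 0.153 0.153]
0.54 [0.153 0.154 0.154]
0.58 [0.151 0.151 0.151]
0.62 [0.139 0.141 0.141]
0.66 [-0.099 -0.096 -0.094]
```

>>> send_rows(moves=[{"tx":-3.5,"ty":-2,"tz":0,"az":8.5,"hand":0},{"tx":-7,"ty":-4,"tz":0,"az":17,"hand":0},{"tx":-11,"ty":-6.5,"tz":0,"az":25.5,"hand":0},{"tx":-15,"ty":-9,"tz":0,"az":34,"hand":0},{"tx":-19,"ty":-12,"tz":0,"az":43,"hand":0},{"tx":-23,"ty":-14.5,"tz":0,"az":52,"hand":0},{"tx":-27,"ty":-17,"tz":0,"az":60.5,"hand":0},{"tx":-29.9,"ty":-18.8,"tz":0.4,"az":68.5,"hand":0},{"tx":-29.9,"ty":-18.8,"tz":0.4,"az":68.5,"hand":0},{"tx":-29.9,"ty":-18.8,"tz":0.4,"az":68.5,"hand":0}], grip_force=20)

```text
validation failed for argument at $.mo...
```

Run:
```python
from h import *
st()
im,d=shot('wrist','w1.png'); C=cal('wrist'); K,R,t=C; print(-R.T@t,R[2])
np.savez('pics/w1.npz',K=K,R=R,t=t)
for g in ['spacer_ring','track_nut_a','valve_adaptor_loose','catch_tray']:
    print(g,[(np.round(r['point'],4).tolist(),round(r['score'],2)) for r in nets.recognise('wrist',g)][:4])
```

```text
0.9 p [0.2111 0.5349 0.2245] yaw 68.5 zax [ 0.  0. -1.] F [-0.5  0.6  0.4] w 0.0941
[0.14364007 0.56128633 0.38475833] [ 0.22998854 -0.0913968  -0.9688921 ]
spacer_ring []
track_nut_a [([0.3934, 0.2887, 0.0041], 0.45)]
valve_adaptor_loose []
catch_tray []
```

View pics/w1.png

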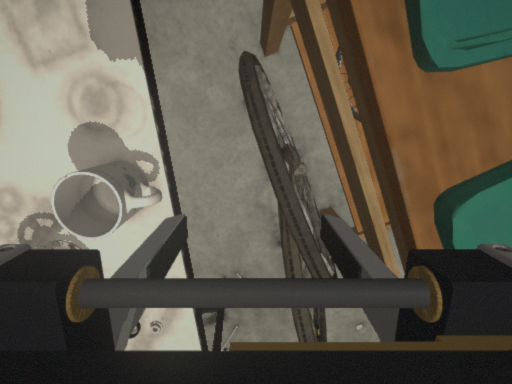

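The move was refused, probably because `ax` and `ay` were missing. I'll send complete rows.

>>> send_rows(moves=[{"ax":0,"ay":0,"tx":-3.5,"ty":-2,"tz":0,"az":8.5,"hand":0},{"ax":0,"ay":0,"tx":-7,"ty":-4,"tz":0,"az":17,"hand":0},{"ax":0,"ay":0,"tx":-11,"ty":-6.5,"tz":0,"az":25.5,"hand":0},{"ax":0,"ay":0,"tx":-15,"ty":-9,"tz":0,"az":34,"hand":0},{"ax":0,"ay":0,"tx":-19,"ty":-12,"tz":0,"az":43,"hand":0},{"ax":0,"ay":0,"tx":-23,"ty":-14.5,"tz":0,"az":52,"hand":0},{"ax":0,"ay":0,"tx":-27,"ty":-17,"tz":0,"az":60.5,"hand":0},{"ax":0,"ay":0,"tx":-29.9,"ty":-18.8,"tz":0.4,"az":68.5,"hand":0},{"ax":0,"ay":0,"tx":-29.9,"ty":-18.8,"tz":0.4,"az":68.5,"hand":0},{"ax":0,"ay":0,"tx":-29.9,"ty":-18.8,"tz":0.4,"az":68.5,"hand":0}], grip_force=20)

```text
clock: 2.4
ee_pos: [0.4198, 0.2507, 0.2205]
eef_rot: [-2.22, -2.222, -0.0]
contact_force: [0.2, 0.1, 0.4]
grip_width: 0.0004
```

Run:
```python
from h import *
st()
im,d=shot('wrist','w2.png'); C=cal('wrist'); K,R,t=C; print(-R.T@t,R[2])
np.savez('pics/w2.npz',K=K,R=R,t=t)
for g in ['spacer_ring','track_nut_a','valve_adaptor_loose','catch_tray']:
    print(g,[(np.round(r['point'],4).tolist(),round(r['score'],2)) for r in nets.recognise('wrist',g)][:4])
```

```text
2.4 p [0.4198 0.2507 0.2205] yaw 0.0 zax [-0.     0.001 -1.   ] F [0.2 0.1 0.4] w 0.0004
[0.41888322 0.32272697 0.38085242] [-5.25851376e-04 -2.47565237e-01 -9.68871084e-01]
spacer_ring [([0.3765, 0.2437, 0.0049], 0.5)]
track_nut_a [([0.3967, 0.2851, 0.0022], 0.55), ([0.4911, 0.2543, 0.0044], 0.45)]
valve_adaptor_loose [([0.398, 0.1959, 0.0118], 0.41)]
catch_tray [([0.5978, 0.2084, -0.0017], 0.7)]
```

View pics/w2.png

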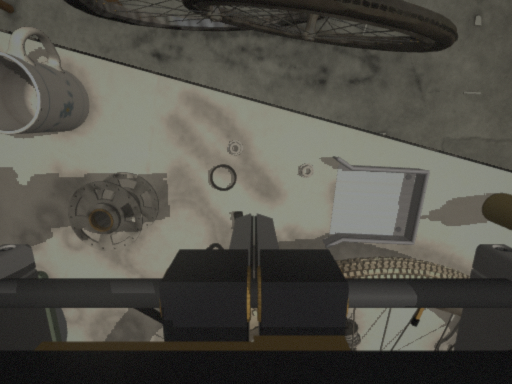

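Run:
```python
from h import *
np.set_printoptions(precision=4,suppress=True)
im=cv2.imread('pics/w2.png')
cv2.imwrite('pics/w2z.png',cv2.resize(im[130:255,190:440],None,fx=3.2,fy=3.2,interpolation=cv2.INTER_CUBIC))
f=np.load('pics/w2.npz');C=(f['K'],f['R'],f['t'])
print(onplane('wrist',[(222.5,178),(235,147.5),(306,171)],0.004,C))
```

```text
[[0.3747 0.2448 0.004 ]
 [0.3931 0.2877 0.004 ]
 [0.4924 0.255  0.004 ]]
```

View pics/w2z.png

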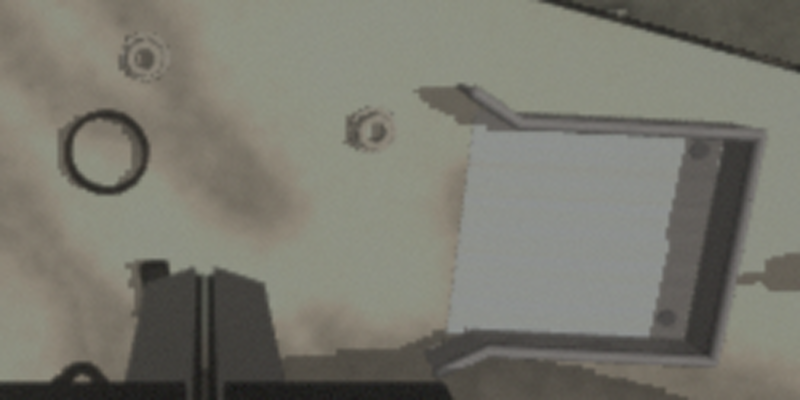

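Run:
```python
from h import *
np.set_printoptions(precision=4,suppress=True)
f=np.load('pics/w2.npz');C=(f['K'],f['R'],f['t'])
g=lambda L:[(190+x/3.2,130+y/3.2) for x,y in L]
print(onplane('wrist',g([(474,124),(449,332),(683,139),(652,335)]),0.0006,C))
print(onplane('wrist',g([(518,115),(464,88),(765,130),(715,360),(485,352),(440,372)]),0.025,C))
rel([.460,.264,.08],-8);rel([.460,.264,.022],-8)
```

```text
[[0.5385 0.2576 0.0006]
 [0.5344 0.1585 0.0006]
 [0.6319 0.2509 0.0006]
 [0.6301 0.1571 0.0006]]
[[0.5487 0.2656 0.025 ]
 [0.5255 0.2767 0.025 ]
 [0.6517 0.2593 0.025 ]
 [0.6461 0.1558 0.025 ]
 [0.5436 0.1595 0.025 ]
 [0.5243 0.1499 0.025 ]]
t [ 1.28  4.03 14.06] a [ 0.  -0.   8.1]
t [ 1.28  4.03 19.86] a [ 0.  -0.   8.1]
```

>>> send_rows(moves=[{"ax":0,"ay":0,"az":4,"tx":0.5,"ty":2,"tz":5,"hand":0},{"ax":0,"ay":0,"az":8,"tx":0.9,"ty":4.1,"tz":10,"hand":0},{"ax":0,"ay":0,"az":8,"tx":0.9,"ty":4.1,"tz":14,"hand":0},{"ax":0,"ay":0,"az":8,"tx":0.9,"ty":4.1,"tz":17,"hand":0},{"ax":0,"ay":0,"az":8,"tx":0.9,"ty":4.1,"tz":19.0,"hand":0},{"ax":0,"ay":0,"az":8,"tx":0.9,"ty":4.1,"tz":19.8,"hand":0},{"ax":0,"ay":0,"az":8,"tx":0.9,"ty":4.1,"tz":19.8,"hand":0}])

```text
clock: 3.52
ee_pos: [0.4604, 0.2605, 0.0225]
eef_rot: [-2.368, -2.064, 0.001]
contact_force: [-1.2, 0.8, 0.2]
grip_width: 0.0003
```

Run:
```python
from h import *
st(); shot('side','s3.png')
shot('wrist','w3.png')
rel([.602,.2395,.022],-8)
```

```text
3.52 p [0.4604 0.2605 0.0225] yaw -7.9 zax [-0.  0. -1.] F [-1.2  0.8  0.2] w 0.0003
t [-0.18 14.21  0.18] a [ 0.1 -0.1  0.1]
```

View pics/s3.png

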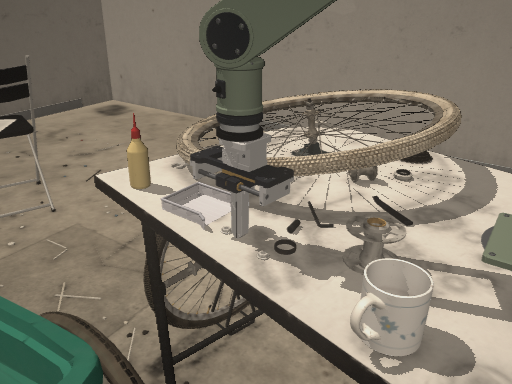

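View pics/w3.png

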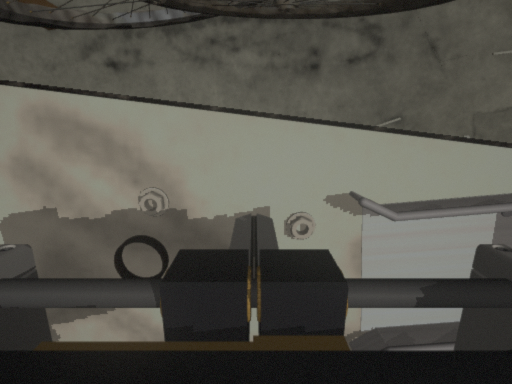

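Run:
```python
from h import *
C=cal('wrist')
print(proj('wrist',[[.4604,.2605,.004],[.492,.2561,.004]],C), onplane('wrist',[(301,226.5),(150,202.5)],.004,C))
```

```text
[[253.26807328 226.26561954]
 [298.32538791 226.23411971]] [[0.49385693 0.255637   0.004     ]
 [0.39210156 0.2877813  0.004     ]]
```

Nut A is centred on the finger's line, so I'll push it.

>>> send_rows(moves=[{"ax":0,"ay":0,"az":0,"tx":0,"ty":0.6,"tz":0,"hand":0},{"ax":0,"ay":0,"az":0,"tx":0,"ty":1.2,"tz":0,"hand":0},{"ax":0,"ay":0,"az":0,"tx":0,"ty":2.0,"tz":0,"hand":0},{"ax":0,"ay":0,"az":0,"tx":0,"ty":3.0,"tz":0,"hand":0},{"ax":0,"ay":0,"az":0,"tx":0,"ty":4.0,"tz":0,"hand":0},{"ax":0,"ay":0,"az":0,"tx":0,"ty":5.0,"tz":0,"hand":0},{"ax":0,"ay":0,"az":0,"tx":0,"ty":6.0,"tz":0,"hand":0},{"ax":0,"ay":0,"az":0,"tx":0,"ty":7.0,"tz":0,"hand":0},{"ax":0,"ay":0,"az":0,"tx":0,"ty":8.0,"tz":0,"hand":0}])

```text
clock: 4.75
ee_pos: [0.5414, 0.2497, 0.0237]
eef_rot: [2.368, 2.063, 0.003]
contact_force: [-1.2, -0.0, 2.2]
grip_width: 0.0004
```

Run:
```python
from h import *
st(); shot('wrist','w4.png');C=cal('wrist');s=readout.read_state()['ee_pos'];print(proj('wrist',[[s[0],s[1],.004]],C))
```

```text
4.75 p [0.5414 0.2497 0.0237] yaw -7.9 zax [ 0.002  0.001 -1.   ] F [-1.2 -0.   2.2] w 0.0004
[[254.63782944 225.57279938]]
```

View pics/w4.png

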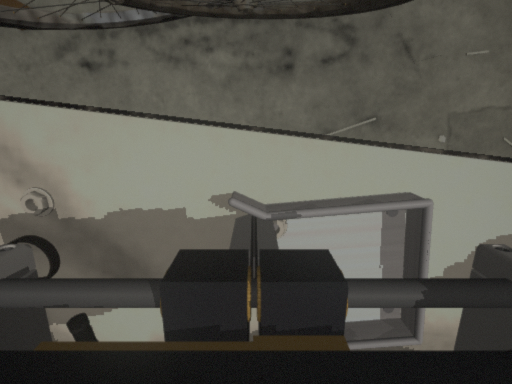

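>>> send_rows(moves=[{"ax":0,"ay":0,"az":0,"tx":-0.3,"ty":0.3,"tz":0,"hand":0},{"ax":0,"ay":0,"az":0,"tx":-0.4,"ty":1.0,"tz":0.1,"hand":0},{"ax":0,"ay":0,"az":0,"tx":-0.4,"ty":2.0,"tz":0.1,"hand":0},{"ax":0,"ay":0,"az":0,"tx":-0.4,"ty":3.0,"tz":0.1,"hand":0},{"ax":0,"ay":0,"az":0,"tx":-0.4,"ty":4.0,"tz":0.1,"hand":0}])

```text
clock: 5.42
ee_pos: [0.5828, 0.2399, 0.0232]
eef_rot: [2.368, 2.061, 0.006]
contact_force: [-2.2, 0.8, 2.2]
grip_width: 0.0003
```

Run:
```python
from h import *
st(); shot('wrist','w5.png');C=cal('wrist');s=readout.read_state()['ee_pos'];print(proj('wrist',[[s[0],s[1],.004]],C))
```

```text
5.42 p [0.5828 0.2399 0.0232] yaw -7.9 zax [ 0.004  0.001 -1.   ] F [-2.2  0.8  2.2] w 0.0003
[[254.55031466 225.84932213]]
```

View pics/w5.png

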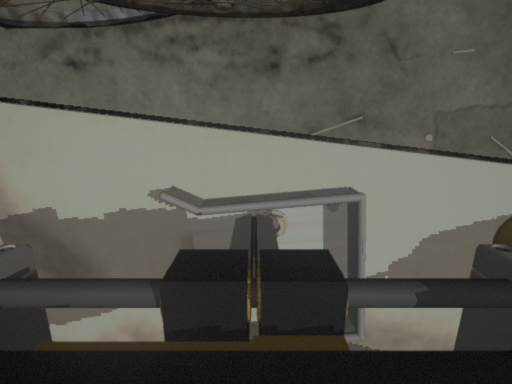

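>>> send_rows(moves=[{"ax":0,"ay":0,"az":0,"tx":0,"ty":0.9,"tz":0,"hand":0},{"ax":0,"ay":0,"az":0,"tx":0,"ty":1.6,"tz":0,"hand":0},{"ax":0,"ay":0,"az":0,"tx":0,"ty":1.8,"tz":0,"hand":0},{"ax":0,"ay":0,"az":0,"tx":0,"ty":0.5,"tz":0,"hand":0},{"ax":0,"ay":0,"az":0,"tx":0,"ty":-1,"tz":0,"hand":0},{"ax":0,"ay":0,"az":0,"tx":0,"ty":-1,"tz":-3,"hand":0},{"ax":0,"ay":0,"az":0,"tx":0,"ty":-3,"tz":-8,"hand":0},{"ax":0,"ay":0,"az":0,"tx":0,"ty":-8,"tz":-10,"hand":0},{"ax":0,"ay":0,"az":0,"tx":0,"ty":-13,"tz":-10,"hand":0},{"ax":0,"ay":0,"az":0,"tx":0,"ty":-18,"tz":-10,"hand":0},{"ax":0,"ay":0,"az":0,"tx":0,"ty":-22,"tz":-10,"hand":0},{"ax":0,"ay":0,"az":0,"tx":0,"ty":-22,"tz":-10,"hand":0}])

```text
clock: 6.98
ee_pos: [0.3614, 0.2697, 0.1211]
eef_rot: [2.365, 2.065, 0.005]
contact_force: [0.8, 0.8, 0.8]
grip_width: 0.0007
```

Run:
```python
from h import *
np.set_printoptions(precision=4,suppress=True)
st(); shot('wrist','w6.png');C=cal('wrist');np.savez('pics/w6.npz',K=C[0],R=C[1],t=C[2])
for g in ['spacer_ring','track_nut_a','valve_adaptor_loose']:
    print(g,[(np.round(r['point'],4).tolist(),round(r['score'],2)) for r in nets.recognise('wrist',g)][:4])
print(proj('wrist',[[.375,.245,.004],[.393,.288,.004],[.625,.235,.004]],C))
rel([.334,.2507,.0215],-8)
```

```text
6.97 p [0.3614 0.2697 0.1211] yaw -7.8 zax [ 0.004  0.    -1.   ] F [0.8 0.8 0.8] w 0.0007
spacer_ring [([0.3835, 0.2511, 0.0066], 0.74)]
track_nut_a [([0.3971, 0.2862, 0.0036], 0.78), ([0.6129, 0.2398, 0.0055], 0.55)]
valve_adaptor_loose []
[[267.1403 212.0614]
 [279.1717 170.8507]
 [501.6404 189.9078]]
t [-2.4  -3.05 10.06] a [ 0.4 -0.2  0. ]
```

View pics/w6.png

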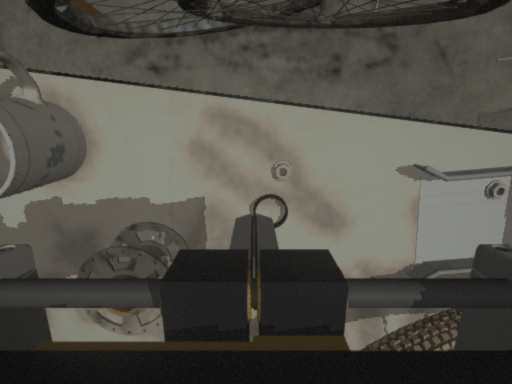

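>>> send_rows(moves=[{"ax":0,"ay":0,"az":0,"tx":-1.2,"ty":-1.5,"tz":0,"hand":0},{"ax":0,"ay":0,"az":0,"tx":-2.4,"ty":-3,"tz":0,"hand":0},{"ax":0.2,"ay":-0.2,"az":0,"tx":-2.4,"ty":-3,"tz":3,"hand":0},{"ax":0.4,"ay":-0.2,"az":0,"tx":-2.4,"ty":-3,"tz":6,"hand":0},{"ax":0.4,"ay":-0.2,"az":0,"tx":-2.4,"ty":-3,"tz":8.5,"hand":0},{"ax":0.4,"ay":-0.2,"az":0,"tx":-2.4,"ty":-3,"tz":9.9,"hand":0},{"ax":0.4,"ay":-0.2,"az":0,"tx":-2.4,"ty":-3,"tz":10,"hand":0}])

```text
clock: 8.05
ee_pos: [0.3344, 0.2502, 0.0213]
eef_rot: [2.371, 2.061, -0.003]
contact_force: [-0.0, 0.0, -0.4]
grip_width: 0.0005
```

Run:
```python
from h import *
st(); shot('wrist','w7.png');C=cal('wrist');s=readout.read_state()['ee_pos'];print(proj('wrist',[[s[0],s[1],.004],[.376,.245,.004]],C))
rel([.565,.219,.0215],-8)
```

```text
8.05 p [0.3344 0.2502 0.0213] yaw -8.0 zax [-0.001 -0.002 -1.   ] F [-0.   0.  -0.4] w 0.0005
[[254.74615844 226.55368407]
 [313.79167023 226.23662145]]
t [ 0.07 23.22  0.05] a [0.  0.1 0. ]
```

View pics/w7.png

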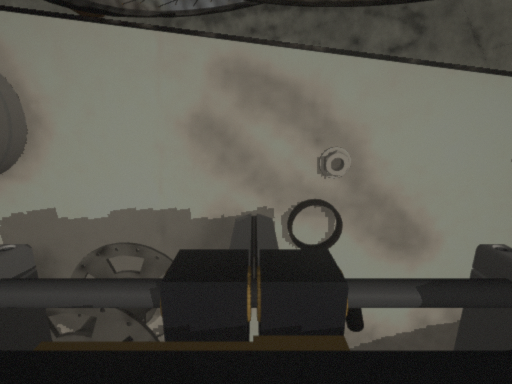

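>>> send_rows(moves=[{"ax":0,"ay":0,"az":0,"tx":0,"ty":0.6,"tz":0,"hand":0},{"ax":0,"ay":0,"az":0,"tx":0,"ty":1.2,"tz":0,"hand":0},{"ax":0,"ay":0,"az":0,"tx":0,"ty":2,"tz":0,"hand":0},{"ax":0,"ay":0,"az":0,"tx":0,"ty":3,"tz":0,"hand":0},{"ax":0,"ay":0,"az":0,"tx":0,"ty":4,"tz":0,"hand":0},{"ax":0,"ay":0,"az":0,"tx":0,"ty":5,"tz":0,"hand":0},{"ax":0,"ay":0,"az":0,"tx":0,"ty":6,"tz":0,"hand":0},{"ax":0,"ay":0,"az":0,"tx":0,"ty":7,"tz":0,"hand":0},{"ax":0,"ay":0,"az":0,"tx":0,"ty":8,"tz":0,"hand":0},{"ax":0,"ay":0,"az":0,"tx":0,"ty":9,"tz":0,"hand":0},{"ax":0,"ay":0,"az":0,"tx":0,"ty":10,"tz":0,"hand":0},{"ax":0,"ay":0,"az":0,"tx":0,"ty":11,"tz":0,"hand":0}])

```text
clock: 9.6
ee_pos: [0.4442, 0.2352, 0.0222]
eef_rot: [2.371, 2.061, -0.002]
contact_force: [-3.6, -0.0, 5.7]
grip_width: 0.0006
```

Run:
```python
from h import *
st(); shot('wrist','w8.png');C=cal('wrist');s=readout.read_state()['ee_pos'];print(proj('wrist',[[s[0],s[1],.004]],C))
rel([.565,.219,.0215],-8)
```

```text
9.6 p [0.4442 0.2352 0.0222] yaw -8.0 zax [-0.001 -0.001 -1.   ] F [-3.6 -0.   5.7] w 0.0006
[[254.69409862 226.2829409 ]]
t [ 0.06 12.    0.12] a [ 0.1  0.  -0. ]
```

View pics/w8.png

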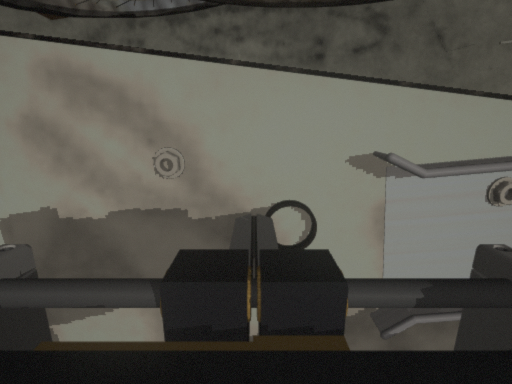

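>>> send_rows(moves=[{"ax":0,"ay":0,"az":0,"tx":0,"ty":0.8,"tz":0.1,"hand":0},{"ax":0,"ay":0,"az":0,"tx":0,"ty":1.6,"tz":0.1,"hand":0},{"ax":0,"ay":0,"az":0,"tx":0,"ty":2.4,"tz":0.1,"hand":0},{"ax":0,"ay":0,"az":0,"tx":0,"ty":3.2,"tz":0.1,"hand":0},{"ax":0,"ay":0,"az":0,"tx":0,"ty":4,"tz":0.1,"hand":0},{"ax":0,"ay":0,"az":0,"tx":0,"ty":4.8,"tz":0.1,"hand":0},{"ax":0,"ay":0,"az":0,"tx":0,"ty":5.6,"tz":0.1,"hand":0},{"ax":0,"ay":0,"az":0,"tx":0,"ty":6.4,"tz":0.1,"hand":0},{"ax":0,"ay":0,"az":0,"tx":0,"ty":7.2,"tz":0.1,"hand":0},{"ax":0,"ay":0,"az":0,"tx":0,"ty":8,"tz":0.1,"hand":0}])

```text
clock: 10.9
ee_pos: [0.5251, 0.2241, 0.0221]
eef_rot: [2.371, 2.06, 0.0]
contact_force: [-4.6, 0.6, 8.4]
grip_width: 0.0002
```

Run:
```python
from h import *
st(); shot('wrist','w9.png')
rel([.570,.218,.0215],-8)
```

```text
10.9 p [0.5251 0.2241 0.0221] yaw -8.0 zax [ 0.001 -0.    -1.   ] F [-4.6  0.6  8.4] w 0.0002
t [0.02 4.38 0.09] a [ 0.2 -0.  -0. ]
```

View pics/w9.png

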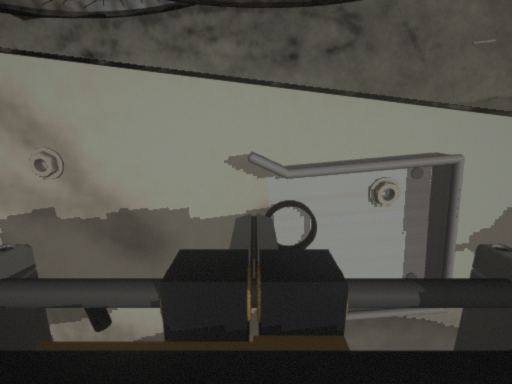

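>>> send_rows(moves=[{"ax":0,"ay":0,"az":0,"tx":0,"ty":0.8,"tz":0,"hand":0},{"ax":0,"ay":0,"az":0,"tx":0,"ty":1.6,"tz":0,"hand":0},{"ax":0,"ay":0,"az":0,"tx":0,"ty":2.4,"tz":0,"hand":0},{"ax":0,"ay":0,"az":0,"tx":0,"ty":3.2,"tz":0,"hand":0},{"ax":0,"ay":0,"az":0,"tx":0,"ty":4,"tz":0,"hand":0},{"ax":0,"ay":0,"az":0,"tx":0,"ty":4.8,"tz":0,"hand":0},{"ax":0,"ay":0,"az":0,"tx":0,"ty":5,"tz":0,"hand":0},{"ax":0,"ay":0,"az":0,"tx":0,"ty":3.5,"tz":0,"hand":0},{"ax":0,"ay":0,"az":0,"tx":0,"ty":2,"tz":0,"hand":0},{"ax":0,"ay":0,"az":0,"tx":0,"ty":1,"tz":-4,"hand":0},{"ax":0,"ay":0,"az":0,"tx":0,"ty":-1,"tz":-9,"hand":0},{"ax":0,"ay":0,"az":2,"tx":1.5,"ty":-5,"tz":-10,"hand":0},{"ax":0,"ay":0,"az":4,"tx":3,"ty":-10,"tz":-10,"hand":0},{"ax":0,"ay":0,"az":7,"tx":4.5,"ty":-15,"tz":-10,"hand":0},{"ax":0,"ay":0,"az":7,"tx":4.9,"ty":-17,"tz":-10,"hand":0},{"ax":0,"ay":0,"az":7,"tx":4.9,"ty":-17,"tz":-10,"hand":0}])

```text
clock: 12.95
ee_pos: [0.3636, 0.2962, 0.1215]
eef_rot: [2.488, 1.914, 0.003]
contact_force: [0.3, -0.6, -0.0]
grip_width: 0.0003
```

Run:
```python
from h import *
np.set_printoptions(precision=4,suppress=True)
st(); shot('wrist','w10.png');C=cal('wrist');np.savez('pics/w10.npz',K=C[0],R=C[1],t=C[2])
for g in ['spacer_ring','track_nut_a']:
    print(g,[(np.round(r['point'],4).tolist(),round(r['score'],2)) for r in nets.recognise('wrist',g)][:4])
print(proj('wrist',[[.393,.288,.004],[.62,.235,.004]],C))
rel([.363,.296,.0215],-15)
```

```text
12.95 p [0.3636 0.2962 0.1215] yaw -14.9 zax [ 0.003 -0.001 -1.   ] F [ 0.3 -0.6 -0. ] w 0.0003
spacer_ring [([0.6031, 0.2135, 0.0061], 0.55)]
track_nut_a [([0.6156, 0.2372, 0.0064], 0.57), ([0.3984, 0.2876, 0.004], 0.55)]
[[281.3459 191.6133]
 [502.0837 184.5088]]
t [-0.1  -0.37 10.05] a [ 0.2 -0.1 -0.1]
```

View pics/w10.png

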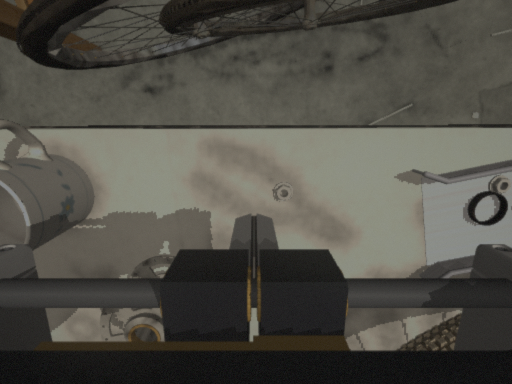

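>>> send_rows(moves=[{"ax":0,"ay":0,"az":0,"tx":-0.1,"ty":-0.4,"tz":3,"hand":0},{"ax":0,"ay":0,"az":0,"tx":-0.1,"ty":-0.4,"tz":6,"hand":0},{"ax":0,"ay":0,"az":0,"tx":-0.1,"ty":-0.4,"tz":8.5,"hand":0},{"ax":0,"ay":0,"az":0,"tx":-0.1,"ty":-0.4,"tz":9.9,"hand":0},{"ax":0,"ay":0,"az":0,"tx":-0.1,"ty":-0.4,"tz":9.9,"hand":0}])

```text
clock: 13.72
ee_pos: [0.3628, 0.2953, 0.0222]
eef_rot: [2.493, 1.908, 0.002]
contact_force: [-0.5, 0.2, -0.4]
grip_width: 0.0005
```

Run:
```python
from h import *
st(); shot('wrist','w11.png');C=cal('wrist');s=readout.read_state()['ee_pos'];print(proj('wrist',[[s[0],s[1],.004]],C))
```

```text
13.72 p [0.3628 0.2953 0.0222] yaw -15.1 zax [ 0.003 -0.001 -1.   ] F [-0.5  0.2 -0.4] w 0.0005
[[254.56960708 225.92759953]]
```

View pics/w11.png

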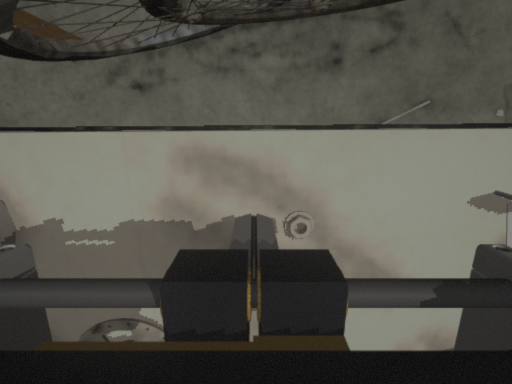

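>>> send_rows(moves=[{"ax":0,"ay":0,"az":0,"tx":0,"ty":0.6,"tz":0,"hand":0},{"ax":0,"ay":0,"az":0,"tx":0,"ty":1.2,"tz":0,"hand":0},{"ax":0,"ay":0,"az":0,"tx":0,"ty":2,"tz":0,"hand":0},{"ax":0,"ay":0,"az":0,"tx":0,"ty":3,"tz":0,"hand":0},{"ax":0,"ay":0,"az":0,"tx":0,"ty":4,"tz":0,"hand":0},{"ax":0,"ay":0,"az":0,"tx":0,"ty":5,"tz":0,"hand":0},{"ax":0,"ay":0,"az":0,"tx":0,"ty":6,"tz":0,"hand":0},{"ax":0,"ay":0,"az":0,"tx":0,"ty":7,"tz":0,"hand":0},{"ax":0,"ay":0,"az":0,"tx":0,"ty":8,"tz":0,"hand":0},{"ax":0,"ay":0,"az":0,"tx":0,"ty":9,"tz":0,"hand":0},{"ax":0,"ay":0,"az":0,"tx":0,"ty":10,"tz":0,"hand":0},{"ax":0,"ay":0,"az":0,"tx":0,"ty":11,"tz":0,"hand":0},{"ax":0,"ay":0,"az":0,"tx":0,"ty":12,"tz":0,"hand":0},{"ax":0,"ay":0,"az":0,"tx":0,"ty":12.5,"tz":0,"hand":0}])

```text
clock: 15.52
ee_pos: [0.485, 0.263, 0.0236]
eef_rot: [2.492, 1.908, 0.006]
contact_force: [-0.5, 1.0, 1.0]
grip_width: 0.0002
```

Run:
```python
from h import *
st(); shot('wrist','w12.png')
rel([.553,.244,.0215],-15)
```

```text
15.53 p [0.485  0.263  0.0236] yaw -15.1 zax [ 0.005 -0.    -1.   ] F [-0.5  1.   1. ] w 0.0002
t [-0.06  7.03  0.25] a [ 0.3 -0.1 -0.1]
```

View pics/w12.png

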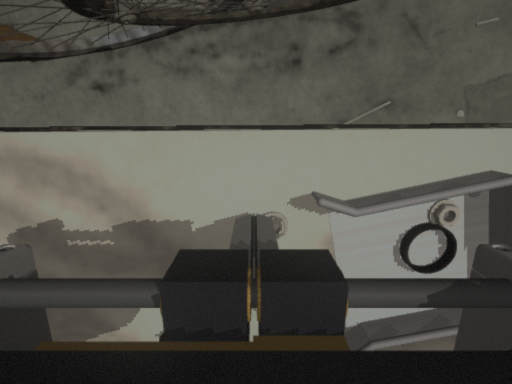

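>>> send_rows(moves=[{"ax":0,"ay":0,"az":0,"tx":-0.2,"ty":0.7,"tz":0.1,"hand":0},{"ax":0,"ay":0,"az":0,"tx":-0.4,"ty":1.5,"tz":0.1,"hand":0},{"ax":0,"ay":0,"az":0,"tx":-0.5,"ty":2.3,"tz":0.1,"hand":0},{"ax":0,"ay":0,"az":0,"tx":-0.5,"ty":3.2,"tz":0.1,"hand":0},{"ax":0,"ay":0,"az":0,"tx":-0.5,"ty":4.1,"tz":0.1,"hand":0},{"ax":0,"ay":0,"az":0,"tx":-0.5,"ty":5,"tz":0.1,"hand":0}])

```text
clock: 16.32
ee_pos: [0.5329, 0.2449, 0.0229]
eef_rot: [2.492, 1.907, 0.006]
contact_force: [-0.6, 0.0, 1.7]
grip_width: 0.0002
```

Run:
```python
from h import *
st(); shot('wrist','w13.png')
```

```text
16.32 p [0.5329 0.2449 0.0229] yaw -15.1 zax [ 0.005 -0.    -1.   ] F [-0.6  0.   1.7] w 0.0002
```

View pics/w13.png

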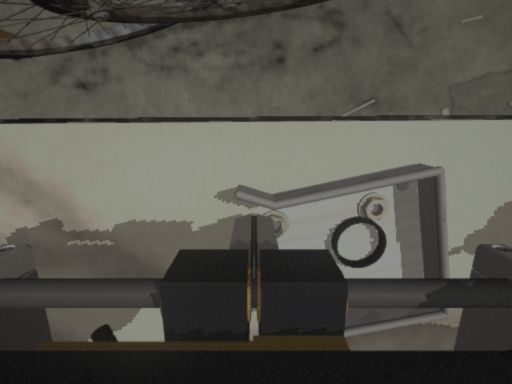

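>>> send_rows(moves=[{"ax":0,"ay":0,"az":0,"tx":0,"ty":0.9,"tz":0.1,"hand":0},{"ax":0,"ay":0,"az":0,"tx":0,"ty":1.7,"tz":0.1,"hand":0},{"ax":0,"ay":0,"az":0,"tx":0,"ty":2.5,"tz":0.1,"hand":0},{"ax":0,"ay":0,"az":0,"tx":0,"ty":2.7,"tz":0.1,"hand":0},{"ax":0,"ay":0,"az":0,"tx":0,"ty":1.5,"tz":0,"hand":0},{"ax":0,"ay":0,"az":0,"tx":0,"ty":0,"tz":0,"hand":0},{"ax":0,"ay":0,"az":0,"tx":0,"ty":-1,"tz":-4,"hand":0},{"ax":0,"ay":0,"az":0,"tx":0,"ty":-3,"tz":-9,"hand":0},{"ax":0,"ay":0,"az":0,"tx":0,"ty":-6,"tz":-14,"hand":0},{"ax":0,"ay":0,"az":0,"tx":2,"ty":-9,"tz":-16,"hand":0},{"ax":0,"ay":0,"az":0,"tx":2,"ty":-9,"tz":-16,"hand":0},{"ax":0,"ay":0,"az":0,"tx":2,"ty":-9,"tz":-16,"hand":0}])

```text
clock: 17.88
ee_pos: [0.4506, 0.287, 0.1813]
eef_rot: [2.49, 1.907, 0.006]
contact_force: [-0.4, -0.6, -1.5]
grip_width: 0.0007
```

Run:
```python
from h import *
st(); 
for n in ['wrist','side','top']:
    shot(n,n+'14.png')
    if n=='wrist': C=cal('wrist');np.savez('pics/w14.npz',K=C[0],R=C[1],t=C[2])
    for g in ['spacer_ring','track_nut_a','valve_adaptor_loose','hex_key']:
        print(n,g,[(np.round(r['point'],4).tolist(),round(r['score'],2)) for r in nets.recognise(n,g)][:3])
```

```text
17.88 p [0.4506 0.287  0.1813] yaw -15.1 zax [ 0.006 -0.001 -1.   ] F [-0.4 -0.6 -1.5] w 0.0007
wrist spacer_ring [([0.6035, 0.214, 0.0087], 0.71)]
wrist track_nut_a [([0.6167, 0.2376, 0.0065], 0.69)]
wrist valve_adaptor_loose []
wrist hex_key [([0.6007, 0.2026, -0.0007], 0.58)]
side spacer_ring [([0.6002, 0.2094, 0.0081], 0.4)]
side track_nut_a []
side valve_adaptor_loose [([0.399, 0.1917, 0.008], 0.61)]
side hex_key [([0.3792, 0.1281, 0.0019], 0.51)]
top spacer_ring [([0.609, 0.2058, 0.008], 0.51)]
top track_nut_a []
top valve_adaptor_loose []
top hex_key []
```

View pics/wrist14.png

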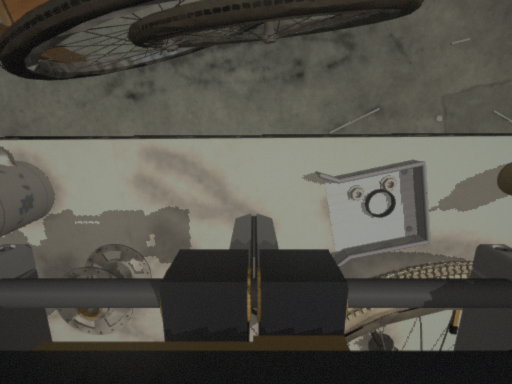

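View pics/top14.png

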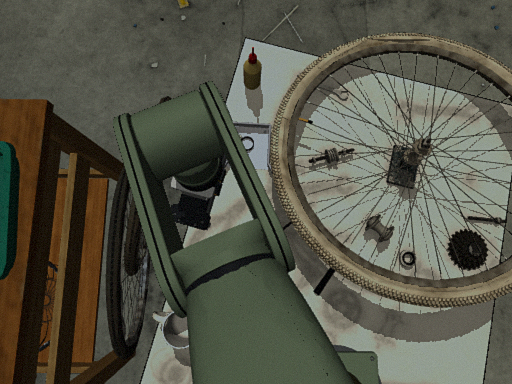

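Run:
```python
from h import *
f=np.load('pics/w14.npz');C=(f['K'],f['R'],f['t'])
W=onplane('wrist',[(358,194),(390,184),(380,203)],.005,C)
a=-.042;o=np.array([.547,.209]);M=np.array([[np.cos(a),np.sin(a)],[-np.sin(a),np.cos(a)]])
print(W.round(4),((W[:,:2]-o)@M.T).round(4))
im=cv2.imread('pics/wrist14.png')[150:270,300:440]
cv2.imwrite('pics/w14z.png',cv2.resize(im,None,fx=4,fy=4,interpolation=cv2.INTER_CUBIC))
```

```text
[[0.5754 0.2328 0.005 ]
 [0.617  0.2351 0.005 ]
 [0.6009 0.2133 0.005 ]] [[0.0274 0.025 ]
 [0.0689 0.029 ]
 [0.0537 0.0066]]
```

View pics/w14z.png

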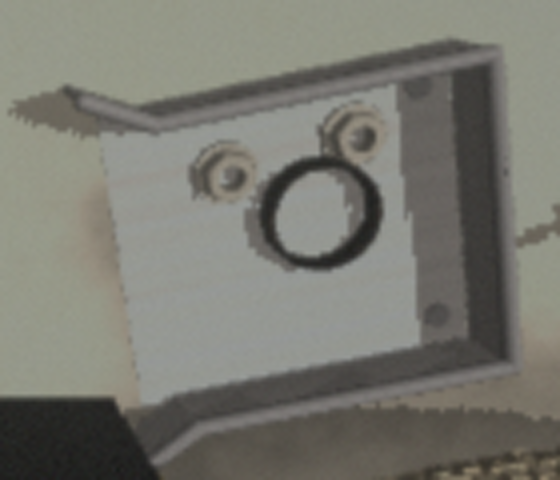

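View pics/side14.png

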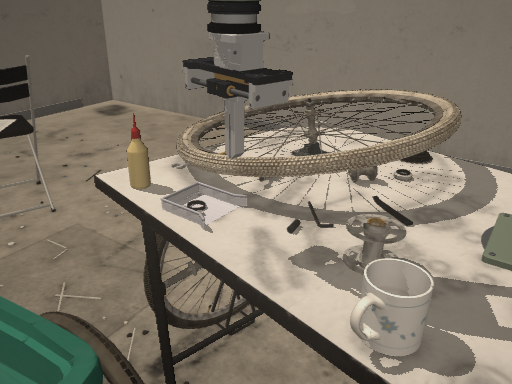

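```bash
python3 -c "
from h import *
st(); print(order.sign_off())"
```

```text
18.62 p [0.4517 0.2875 0.1825] yaw -15.2 zax [ 0.008 -0.    -1.   ] F [-0.1  1.4  0.1] w 0.0005
the job is handed in; nothing more can be done
None
```

I swept nut A, the spacer ring and nut B one after another into the catch tray with the closed fingers, and handed the job in at about 18.6 s. It reports no verdict. I then backed the gripper off and raised it clear of everything.

**Final positions (wrist picture, tray frame, x measured in from the mouth line):**

| Part | x | y | Needed x |
|---|---|---|---|
| Spacer ring | 54 mm | +7 mm | at least 15 mm |
| Track nut A | 69 mm | +29 mm | at least 7 mm |
| Track nut B | 27 mm | +25 mm | at least 7 mm |

All three look flat in that picture. The networks' height for the top of the ring (8 to 9 mm) fits a ring lying flat on the floor sheet.

**Bystanders:** in the side view the valve adaptor and hex key stand where they were, and the networks' points for them changed by less than their 4 mm accuracy where comparable. The last top view could not confirm this, as the arm hid both.

**What disagreed or failed:**
- The first move call was refused because the rows lacked `ax` and `ay`. It did not move the arm.
- While pushing the ring, the wrist force showed 4 to 8 N upward, probably the ring's edge wedging under the fingertip. The ring stayed flat and followed normally.
- In the last views the networks found only nut A, so nut B's final place is from my own pixel reading. They also gave one false hex key report inside the tray.

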